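# Bolt the roll-out tray shut and notch the handle

## Task

Lock the roll-out tray for cleaning day: slide the barrel bolt across to the robot's left by its red-knobbed handle, so that it enters the brass keeper, and then turn the handle down towards the robot until it lies fully home in the notch of the brass guide plate. Feel for the notch gently instead of forcing the handle against the plate, leave the containers, the bowl and the spoon where they are, and let go at the end.

Things in the scene. Friction and masses are not known exactly. Their poses are not given: they have to be found in the camera images.
- tray: Steel roll-out tray between low wooden side panels, fixed. Origin on the work surface (z = 0) straight below the bolt's axis; +x points away from the robot to seven lidded tins (80 mm high), +y along the bolt the way it shoots (robot's left), z up. Front rail: x -34 to 21 mm, y -115 to 115 mm, 40 mm high. Bolt: 12 mm rod along y, axis 55 mm above the surface, in two staples (y -66, +96 mm; 67 mm high).
- plate_edge (a point): Point on the top edge of the upright brass guide plate (fixed, 6 mm thick, tray x -34 to -28 mm, edge 69 mm high). The edge stops the handle's stem at about 1.0 rad all along the travel but at one notch: 12 mm wide, edges rounded by 1.5 mm, for the 8 mm stem. NOT the notch: that lies at a bolt value between 0.032 and 0.062 m, different in each unit and not measured: see it or feel for it.
- keeper (a point): Middle of the brass keeper (tray y 119 to 155 mm, 69 mm high) into which the bolt's end slides. Fixed. The handle must be felt into the notch gently: pressing the stem on the guide plate with over 25 N bends it and is a failure (the plate feels up to 1.6 times the push at the knob).
- bolt (a joint): Travel of the bolt in m along the tray's +y: 0 drawn back, 0.070 at the end stop; it starts between 0 and 0.012. It stays where it is left; friction about 2.5 N.
- handle (a joint): Angle of the handle about the bolt's axis in rad: 0 upright, growing as it turns down towards the robot (the tray's -x), stop at 1.5 (nearly level). It starts between 0 and 0.35 and stays where it is left up there (friction about 0.03 N m); only in the notch can it get past about 1.05.
- knob (a point): Centre of the red knob on the handle: a disc of 20 mm diameter, axis along the tray's y, 16 mm wide between its flat faces (pinch it across those with the fingers pointing down; it can turn between the pads). In the tray's frame it is at x = -60 sin(handle) mm, y = bolt, z = 55 + 60 cos(handle) mm. A round stem of 8 mm diameter joins it to the rod.
- bowl: Small glass bowl, 100 mm across, 45 mm high, standing loose on the work surface to the right of the bolt; origin under its centre. Bystander.
- spoon: Wooden spoon, 240 mm long, lying loose on the work surface to the left of the bolt along its own x. Bystander.

How it is judged (in metres and radians):
On the way, in this order (a step that is already met when the one before it is completed fails the run):
1. the bolt has been slid across into the keeper with the handle still up (value of joint bolt above 0.026 m and value of joint handle below 1.15 rad), for 0.1 s.
2. the handle has been turned down into the notch (value of joint bolt above 0.026 m and value of joint handle above 1.38 rad), for 0.2 s.
At the end, for the whole second after the job is handed in: The bolt is across by more than 26 mm and its handle lies in the notch, turned down by more than 1.38 rad, both at rest and released; the bowl is within 15 mm and the spoon within 20 mm of where they were (all of step 2 and value of joint handle below 1.6 rad and velocity of joint handle below 0.1 rad/s and velocity of joint bolt below 0.02 m/s and distance of bowl from where it was at the start of the episode below 0.015 m and distance of spoon from where it was at the start of the episode below 0.02 m); the robot touches nothing.
It fails at once if the handle's stem was forced against the brass guide plate with more than 25 N (contact force between handle and guide above 25 N).
It fails at once if the glass bowl was pushed away (distance of bowl from where it was at the start of the episode above 0.015 m).
It fails at once if the spoon was pushed away (distance of spoon from where it was at the start of the episode above 0.02 m).
It fails at once if a container in the tray was shifted or tipped (distance of any of tin0, tin1, tin2, tin3, tin4, tin5, tin6 from where it was at the start of the episode above 0.015 m).
It also fails if it takes over 72 s, if anything falls off the work surface, if the arm or the gripper's body presses on something with over 40 N, if the wrist force passes 120 N, or if a joint passes its speed limit or range.

## Robot

A 6-joint arm with a two-finger parallel gripper is mounted at the origin on the work surface. World frame = base frame: x ahead of the robot, y to its left, z up, the work surface at z = 0. Lengths are in m, angles in degrees, forces in N, time in s.
With the tool pointing down it reaches from about 0.3 to 0.75 m from the base axis. Payload 8.5 kg.
Tool frame: the origin (TCP) lies on the centre line of the jaws, within the pads' length; the fingertips stand 14 mm ahead of it and the grasp point (between the pads) lies 5 mm behind it; z points along the fingers, x is the direction in which the jaws open and shut, and the axes are right-handed (so a half turn about z gives the same grasp; the last joint's range is limited). The gripper opens to 85 mm and grips with 20 to 120 N. Pads are 22 mm wide; open, the fingers measure 114 mm over their backs; the gripper's body (76 mm by 85 mm) begins 54 mm behind the grasp point. The pads swing forward as they close: fully open they stand 13 mm farther back than shut.
Start: joints at [-87.164, 21.807, 74.336, -0, 83.858, -12.336], TCP at [0.144, -0.531, 0.245] pointing down, gripper open.
Joint ranges: [-178.18, 178.18], [-50.72, 133.34], [12.68, 142.11], [-81.47, 261.47], [9.98, 163.14], [-165.26, 165.26]. Speed limits (degrees/s): [136.94, 136.94, 180, 180, 180, 180].

## Interface

Orientations are given as a 3x3 rotation matrix whose columns are the frame's x, y, z axes.
In Python, from rig import * gives the robot as it stands.
- The arm moves only by the shell command python3 -m crank 'ROWS' [FORCE]. ROWS is JSON, one flat list of numbers, 7 for each row, row after row: the turn, a rotation vector about the world's x, y, z in rad, then the shift along the world's x, y, z in m, then the opening in per cent of the stroke, from 0 (shut) to 100 (fully open). A call has 1 to 20 rows; each row shifts and turns the commanded pose from where the row before left it; what a row does not reach is not made up. A row lasts 1/10 s, in which the tool goes at most 50 mm and 8.59 degrees, less where a joint would pass 70% of its speed; a pose out of reach is approached as far as the arm can. A call is refused whole if a number of a shift passes 0.05 or a number of a turn 0.15, either way. A call with a gripper value outside its range is refused whole. The fingers move at their own pace and stop on an object; FORCE is the grip in N (left out, the last holds). Time passes only in rows, so rows that do not move let the fingers close. It gives the time, the measured TCP pose, the force and the opening at its end, in the units of the state.
- observe(): the state, without advancing time (a new reading comes with each control period).
- get_image(name): name is "scene" or "side" or "wrist"; returns a dict with "frame" (420x560x3 uint8, red, green, blue), "fov_y" (degrees; the focal length in pixels is half the picture's height over the tangent of half this angle, whatever the lens; pixels are square), "cx", "cy" (the principal point, pixels), "world_to_cam" (4x4, takes a point from world to camera coordinates). Camera axes: x right, y up, looking along -z (the intrinsics and any distortion apply to the point x, -y, -z); pixel columns grow to the right and rows downward; lengths in m; the calibration is good to about 2 mm. A picture is of the moment at which its call begins. There is no depth.
- close_job(): hands the job in, once; it reports no verdict.
The state is a dict: "time_s": time; "q": joint angles; "qvel": joint speeds; "joint_efforts": joint torques, N m; "position": TCP position; "tool_rot": TCP orientation; "ft_force": force on the tool from outside, world axes, zero at the start; "wrist_torque": the same for the moment, N m; "grip_width": finger opening in m.
Only numpy, scipy, OpenCV 4.12 (cv2) and the standard library are available. Lean on these libraries where they do the work, as an engineer would, in place of code of your own. Each camera call takes 0.05 s, during which the arm holds its last target. There are 200 camera calls.

## Working session

There is one attempt and no reset: what is moved stays moved. The work goes in short steps, Python scripts to look and compute and a shell command to move; the robot and the scene stay as the last step left them, time stands still between calls to the robot, and variables do not carry over. Pictures are saved under pics/ and viewed, about 8 in all and at most 12, crops included, and the job is handed in when it is done.

```bash
mkdir -p pics && ls && cat > h.py <<'E'
from rig import *
import numpy as np, cv2
def grab(n,fn=None):
    d=get_image(n)
    if fn: cv2.imwrite('pics/'+fn,d['frame'][...,::-1])
    return d
def proj(d,P):
    P=np.atleast_2d(P);c=(np.c_[P,np.ones(len(P))]@np.array(d['world_to_cam']).T)[:,:3]
    f=d['frame'].shape[0]/2/np.tan(np.radians(d['fov_y'])/2)
    return np.c_[d['cx']+f*c[:,0]/-c[:,2], d['cy']-f*c[:,1]/-c[:,2]]
def ray(d,u,v):
    f=d['frame'].shape[0]/2/np.tan(np.radians(d['fov_y'])/2)
    M=np.linalg.inv(np.array(d['world_to_cam']))
    r=M[:3,:3]@np.array([(u-d['cx'])/f,-(v-d['cy'])/f,-1]);return M[:3,3],r/np.linalg.norm(r)
def onz(d,u,v,z):
    o,r=ray(d,u,v);return o+r*(z-o[2])/r[2]
def tri(r1,r2):
    (a,b),(c,e)=r1,r2
    s=np.linalg.lstsq(np.c_[b,-e],c-a,rcond=None)[0];p,q=a+s[0]*b,c+s[1]*e
    return (p+q)/2,np.linalg.norm(p-q)
E
python3 - <<'E'
from h import *
a=grab('scene','s0.png');b=grab('side','d0.png');w=grab('wrist','w0.png')
for d in(a,b,w): print({k:v for k,v in d.items() if k!='frame'})
print(observe())
cv2.imwrite('pics/both0.png',np.vstack([cv2.resize(x['frame'],(400,300),interpolation=cv2.INTER_AREA)[...,::-1] for x in(a,b)]))
E
```

```text
pics
{'fov_y': 53.11263947397494, 'cx': 271.62218327599345, 'cy': 207.4800728380864, 'world_to_cam': array([[ 0.85525453,  0.51819692,  0.00341253, -0.43012767],
       [-0.32883521,  0.53761071,  0.77642909,  0.10089561],
       [ 0.40050855, -0.66516666,  0.63019539, -1.05570559],
       [ 0.        ,  0.        ,  0.        ,  1.        ]])}
{'fov_y': 55.09780191801698, 'cx': 272.43225243684054, 'cy': 206.11485852753225, 'world_to_cam': array([[-0.70674806, -0.70703439,  0.02468894,  0.36930063],
       [ 0.41979922, -0.39102832,  0.81906377, -0.28090366],
       [-0.56945218,  0.58923613,  0.573171  , -0.55162239],
       [ 0.        ,  0.        ,  0.        ,  1.        ]])}
{'fov_y': 65.78053742848147, 'cx': 277.1616233054791, 'cy': 208.95886858741952, 'world_to_cam': array([[ 0.26183243, -0.96511211, -0.00154521, -0.54926427],
       [ 0.9122608 ,  0.24801593, -0.32598824,  0.04336709],
       [ 0.31499843,  0.08394465,  0.94537256, -0.38082386],
       [ 0.        ,  0.        ,  0.        ,  1.        ]])}
{'time_s': 0.15, 'q': array([-8.71650981e+01,  2.18350104e+01,  7.43694374e+01,  8.84809972e-05,
        8.38578780e+01, -1.23353446e+01]), 'qvel': array([ 0.00795692, -0.22620713, -0.20365678,  0.04734176,  0.0688944 ,
        0.02018219]), 'joint_efforts': array([ 1.77372771e-03, -4.48628283e+01, -2.31345123e+01, -3.13341079e-04,
        3.81019927e-03,  5.77269219e-06]), 'position': array([ 0.1439213 , -0.53064613,  0.24485798]), 'tool_rot': array([[ 2.61687826e-01, -9.65152568e-01, -5.22665421e-05],
       [-9.65151985e-01, -2.61687726e-01,  1.08653395e-03],
       [-1.06234854e-03, -2.33887549e-04, -9.99999408e-01]]), 'ft_force': array([ 0.41192972, -0.52342337,  0.48548166]), 'wrist_torque': array([-0.02318963,  0.01695227,  0.02223534]), 'grip_width': 0.08537352683968491}
```

View pics/s0.png

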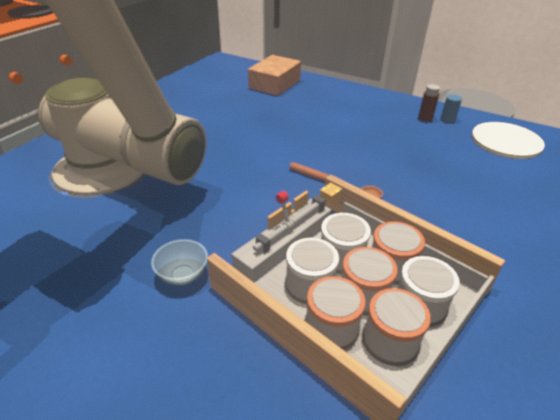

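View pics/d0.png

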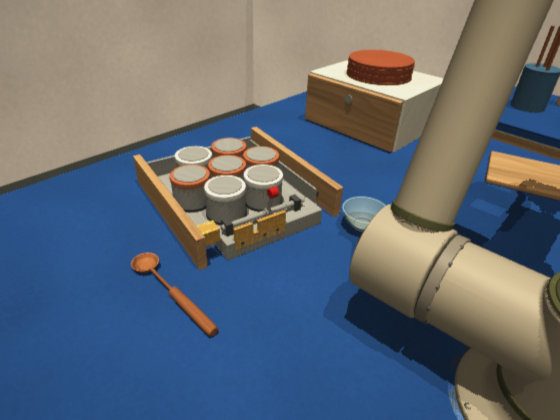

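The scene view shows the red knob at about (283,197), the keeper at (331,190) and the bowl at (180,263). In the side view the knob is at (273,192), the keeper at (209,232), and the brass plate runs from 235 to 287 with a visible gap near 258. I'll zoom in next.

```bash
python3 - <<'E'
from h import *
a=grab('scene');b=grab('side')
c1=cv2.resize(a['frame'][165:265,215:375],(800,500),interpolation=cv2.INTER_CUBIC)[:300*5//5]
c1=cv2.resize(a['frame'][170:230,255:355],(600,360)[::1],interpolation=cv2.INTER_CUBIC)
c2=cv2.resize(b['frame'][180:260,190:310],(360*1+240,400)[::1],interpolation=cv2.INTER_CUBIC)
cv2.imwrite('pics/c0.png',np.vstack([cv2.resize(c1,(400,240)),cv2.resize(c2,(540,360))[:, :400]])[...,::-1]) if 0 else cv2.imwrite('pics/c0.png',cv2.resize(b['frame'][180:260,190:310],(780,520),interpolation=cv2.INTER_CUBIC)[...,::-1])
def cen(d,box):
    x0,y0,x1,y1=box;h=cv2.cvtColor(d['frame'],cv2.COLOR_RGB2HSV)[y0:y1,x0:x1].astype(int)
    m=((h[...,0]<6)|(h[...,0]>174))&(h[...,1]>190)&(h[...,2]>90)
    v,u=np.nonzero(m);print(len(u),u.min()+x0,u.max()+x0,v.min()+y0,v.max()+y0);return u.mean()+x0,v.mean()+y0
k1=cen(a,(265,180,300,215));k2=cen(b,(255,175,290,210));print(k1,k2)
P,e=tri(ray(a,*k1),ray(b,*k2));print('knob',P,e)
def yel(d,box):
    x0,y0,x1,y1=box;h=cv2.cvtColor(d['frame'],cv2.COLOR_RGB2HSV)[y0:y1,x0:x1].astype(int)
    m=(h[...,0]>15)&(h[...,0]<30)&(h[...,1]>130)&(h[...,2]>120)
    n,l,s,c=cv2.connectedComponentsWithStats(m.astype(np.uint8));
    for i in range(1,n):
        if s[i,4]>15:print(s[i]+[x0,y0,0,0,0],c[i]+[x0,y0])
yel(a,(255,170,355,235));yel(b,(190,180,310,260))
E
```

```text
Traceback (most recent call last):
ValueError: zero-size array to reduction operation minimum which has no identity
```

View pics/c0.png

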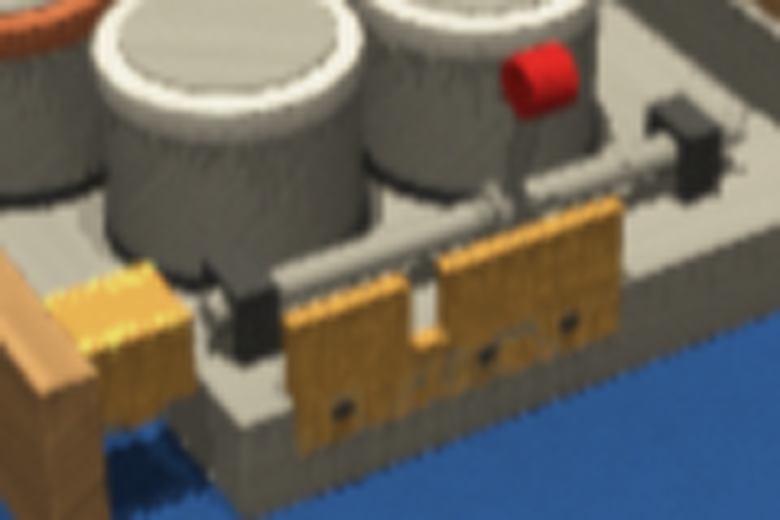

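The crop shows the notch centred near crop (424,275), about side pixel (255.2,222). The plate's top edge runs from (285,320) to (622,203) in the crop. The staples, keeper and knob (540,80) are all clear. Now the measurements.

```bash
cat > m.py <<'E'
from h import *
def red(d,box):
    x0,y0,x1,y1=box;f=d['frame'][y0:y1,x0:x1].astype(int)
    m=(f[...,0]>110)&(f[...,0]>2.6*f[...,1])&(f[...,0]>2.6*f[...,2])
    n,l,s,c=cv2.connectedComponentsWithStats(m.astype(np.uint8))
    i=1+np.argmax(s[1:,4]);return s[i]+[x0,y0,0,0,0],c[i]+[x0,y0]
E
python3 - <<'E'
from m import *
a=grab('scene');b=grab('side')
s1,k1=red(a,(265,180,300,215));s2,k2=red(b,(255,175,290,210));print(s1,k1,s2,k2)
P,e=tri(ray(a,*k1),ray(b,*k2));print('knob',P,e)
def yel(d,box):
    x0,y0,x1,y1=box;h=cv2.cvtColor(d['frame'],cv2.COLOR_RGB2HSV)[y0:y1,x0:x1].astype(int)
    m=(h[...,0]>12)&(h[...,0]<30)&(h[...,1]>120)&(h[...,2]>100)
    n,l,s,c=cv2.connectedComponentsWithStats(m.astype(np.uint8));
    for i in range(1,n):
        if s[i,4]>15:print(s[i]+[x0,y0,0,0,0],c[i]+[x0,y0])
yel(a,(255,170,355,235))
# plate edge points, crop coords
q=lambda u,v:((u+.5)/6.5-.5+190,(v+.5)/6.5-.5+180)
for n,p in dict(endL=(287,318),nL=(408,282),nR=(440,267),endR=(620,203)).items(): print(n,onz(b,*q(*p),.069))
for n,p in dict(kTLback=(150,264),kTRfront=(193,318)).items(): print(n,onz(b,*q(*p),.069))
for n,p in dict(st1=(245,268),st2=(683,108)).items(): print(n,onz(b,*q(*p),.067))
print('railcorner',onz(b,*q(245,428),.04))
cv2.imwrite('pics/c1.png',cv2.resize(a['frame'][170:270,225:355],(780,600),interpolation=cv2.INTER_CUBIC)[...,::-1])
E
```

```text
[279 193   7   5  23] [282.52173913 194.69565217] [268 187  11   9  66] [273.6969697  190.53030303]
knob [0.5202557  0.00569395 0.11639775] 0.004092767062288092
[322 183  19  14 144] [331.125      189.22222222]
[295 192  12   9  27] [300.55555556 196.25925926]
[269 209  13   9  25] [275.24 213.32]
endL [0.52763407 0.09979862 0.069     ]
nL [0.5163775  0.06283935 0.069     ]
nR [0.51527936 0.0509735  0.069     ]
endR [ 0.50125228 -0.01172694  0.069     ]
kTLback [0.57487391 0.11247338 0.069     ]
kTRfront [0.54608308 0.11945222 0.069     ]
st1 [0.5563428 0.0916778 0.067    ]
st2 [ 0.52570502 -0.06736849  0.067     ]
railcorner [0.52543004 0.11876506 0.04      ]
```

View pics/c1.png

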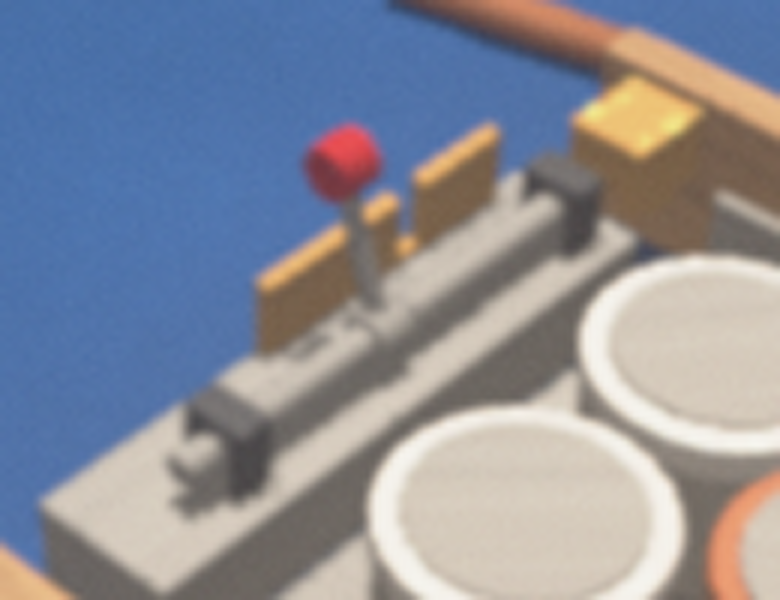

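```bash
python3 - <<'E'
from m import *
a=grab('scene');b=grab('side')
qs=lambda u,v:((u+.5)/6-.5+225,(v+.5)/6-.5+170)
q=lambda u,v:((u+.5)/6.5-.5+190,(v+.5)/6.5-.5+180)
K,e=tri(ray(a,*qs(343.5,162)),ray(b,*q(540,80)));print('knob',K,e)
S={}
for n,p,r in (('st1',(565,175),(245,268)),('st2',(230,405),(683,108)),('nL',(410,178),(408,282)),('nR',(395,200),(440,267)),('eL',(495,126),(287,318)),('eR',(260,280),(620,203))):
    z=.067 if n[:2]=='st' else .069
    t,e=tri(ray(a,*qs(*p)),ray(b,*q(*r)))
    S[n]=(onz(a,*qs(*p),z)+onz(b,*q(*r),z))/2
    print(n,onz(a,*qs(*p),z)[:2],onz(b,*q(*r),z)[:2],t,e)
for A,B in(('st1','st2'),('eL','eR')):
    d=S[A]-S[B];print(np.degrees(np.arctan2(d[0],d[1])),np.linalg.norm(d))
d=S['st1']-S['st2'];Y=d/np.linalg.norm(d);X=np.array([Y[1],-Y[0],0])
O=(S['st1']-.096*Y+S['st2']+.066*Y)/2;O[2]=0
for n,p in list(S.items())+[('knob',K)]: print(n,'tray',(p-O)@X,(p-O)@Y,p[2])
print('O',O,'Y',Y)
E
```

```text
knob [0.52071708 0.00570115 0.11258702] 0.0008159587324440392
st1 [0.55926732 0.09048371] [0.5563428 0.0916778] [0.558276   0.09104633 0.06592908] 0.001508047104796482
st2 [ 0.5231284  -0.06422564] [ 0.52570502 -0.06736849] [ 0.52409416 -0.06558876  0.06857319] 0.00015650196216037524
nL [0.51667213 0.05948506] [0.5163775  0.06283935] [0.51658075 0.06150376 0.0678865 ] 0.0017653668195538414
nR [0.5181763  0.04650423] [0.51527936 0.0509735 ] [0.51708428 0.04899842 0.06691744] 0.00040794725582708074
eL [0.52752982 0.10024457] [0.52763407 0.09979862] [0.52756789 0.09996197 0.06916242] 0.00018188710148914517
eR [ 0.50149765 -0.01177649] [ 0.50125228 -0.01172694] [ 0.50139338 -0.01176251  0.0689277 ] 0.00016448982189479916
12.01500421068625 0.16039149591834584
13.195524928997411 0.11480452552061347
st1 tray 1.2846419371875802e-17 0.09519574795917293 0.06700000000000003
st2 tray 1.0340170793164362e-17 -0.0651957479591729 0.067
nL tray -0.03414784220466675 0.05733939918465197 0.069
nR tray -0.031363136004703814 0.04523047592512263 0.069
eL tray -0.03142221445937459 0.09764924143323095 0.06900000000000003
eR tray -0.033787476492059716 -0.017130916327289362 0.06900000000000003
knob tray -0.01850220846892511 0.003966017261753882 0.11258701798564871
O [ 0.53798837 -0.00202955  0.        ] Y [2.08167834e-01 9.78093121e-01 1.73048923e-16]
```

Two views agree. The knob is at tray (-18.5, 4.0, 112.6) mm, a 60.5 mm radius against the 60 expected, with the handle at about 0.31 rad and the bolt at about 4 mm. The notch centre is at tray y of about 51.3 mm, and the tray yaw is about 12.5°. Moving above the knob.

```bash
python3 -m crank '[0,0,-0.0345,0.0269,0.0383,-0.003,45, 0,0,-0.0345,0.0269,0.0383,-0.003,45, 0,0,-0.0345,0.0269,0.0383,-0.003,45, 0,0,-0.0345,0.0269,0.0383,-0.003,45, 0,0,-0.0345,0.0269,0.0383,-0.003,45, 0,0,-0.0345,0.0269,0.0383,-0.003,45, 0,0,-0.0345,0.0269,0.0383,-0.003,45, 0,0,-0.0345,0.0269,0.0383,-0.003,45, 0,0,-0.0345,0.0269,0.0383,-0.003,45, 0,0,-0.0345,0.0269,0.0383,-0.003,45, 0,0,-0.0345,0.0269,0.0383,-0.003,45, 0,0,-0.0345,0.0269,0.0383,-0.003,45, 0,0,-0.0345,0.0269,0.0383,-0.003,45, 0,0,-0.0345,0.0269,0.0383,-0.003,45, 0,0,0,0,0,0,45, 0,0,0,0,0,0,45, 0,0,0,0,0,0,45]' 20
python3 - <<'E'
from m import *
w=grab('wrist','w1.png');print(proj(w,[0.5207,.0057,.1126]))
print(np.round(observe()['tool_rot'],3))
E
```

```text
time_s: 2.15
position: [0.5202, 0.0047, 0.2034]
tool_rot: [[-0.217, -0.976, -0.0], [-0.976, 0.217, -0.0], [0.0, 0.0, -1.0]]
ft_force: [-0.3, -1.3, -0.2]
grip_width: 0.0387
[[275.12476253 218.4191974 ]]
[[-0.218 -0.976  0.   ]
 [-0.976  0.218 -0.   ]
 [ 0.    -0.    -1.   ]]
```

View pics/w1.png

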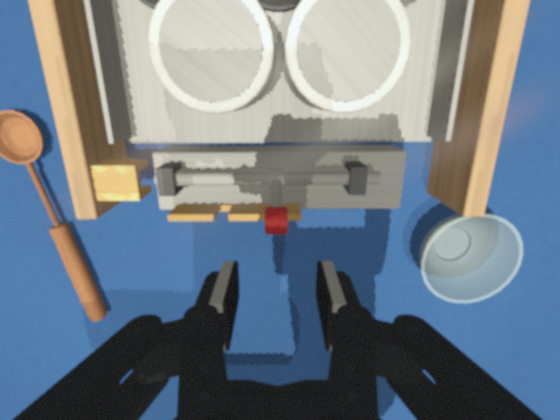

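The wrist view has the knob at (276,220), against a prediction of (275,218). The bolt is square to the jaws and the notch gap is near (222,213). Descending and pinching.

```bash
python3 - <<'E'
from m import *
w=grab('wrist')
f=w['frame'].astype(int);b=(f[200:226,160:310,0]-f[200:226,160:310,2]>70)
print([(160+i,int(c)) for i,c in enumerate(b.sum(0))][50:75])
print(w['frame'][214,205:240,0])
th=np.radians(12.5);Y=np.array([np.sin(th),np.cos(th),0])
K=np.array([.5207,.0057,.1126])
for u in (215.5,229): print((onz(w,u,213,.069)-K)@Y+.004)
E
python3 -m crank '[0,0,0,0.0005,0.001,-0.02,45, 0,0,0,0,0,-0.02,45, 0,0,0,0,0,-0.02,45, 0,0,0,0,0,-0.02,45, 0,0,0,0,0,-0.0155,45, 0,0,0,0,0,0,45, 0,0,0,0,0,0,45]'
python3 -m crank '[0,0,0,0,0,0,0, 0,0,0,0,0,0,0, 0,0,0,0,0,0,0, 0,0,0,0,0,0,0, 0,0,0,0,0,0,0, 0,0,0,0,0,0,0, 0,0,0,0,0,0,0, 0,0,0,0,0,0,0]' 20
```

```text
[(210, 6), (211, 6), (212, 6), (213, 2), (214, 0), (215, 0), (216, 0), (217, 0), (218, 0), (219, 0), (220, 4), (221, 6), (222, 6), (223, 6), (224, 6), (225, 6), (226, 6), (227, 6), (228, 6), (229, 12), (230, 9), (231, 6), (232, 6), (233, 6), (234, 6)]
[183 183 182 181 181 181 178 167 150 128 116 112 102  97  91  91  92  87
  89  93  92 110 146 175 189 191 191 193 193 193 195 193 193 194 194]
0.055369815715577364
0.04375048804576613
time_s: 2.95
position: [0.5211, 0.0057, 0.1084]
tool_rot: [[-0.218, -0.976, 0.0], [-0.976, 0.218, -0.0], [0.0, -0.001, -1.0]]
ft_force: [0.1, 1.0, -0.2]
grip_width: 0.0387
time_s: 3.75
position: [0.5214, 0.0061, 0.1088]
tool_rot: [[-0.216, -0.976, 0.002], [-0.976, 0.216, -0.001], [0.0, -0.002, -1.0]]
ft_force: [-2.3, -1.0, 6.4]
grip_width: 0.0154
```

The three views agree on the notch at a bolt value of about 51.3 mm. The knob is held at 15.4 mm. Sliding 47.4 mm along the tray's +y.

```bash
python3 -m crank '[0,0,0,0.0013,0.0058,0.001,0, 0,0,0,0.0013,0.0058,0,0, 0,0,0,0.0013,0.0058,0,0, 0,0,0,0.0013,0.0058,0,0, 0,0,0,0.0013,0.0058,0,0, 0,0,0,0.0013,0.0058,0,0, 0,0,0,0.0013,0.0058,0,0, 0,0,0,0.0013,0.0057,0,0, 0,0,0,0,0,0,0, 0,0,0,0,0,0,0, 0,0,0,0,0,0,0]'
python3 - <<'E'
from m import *
a=grab('scene');b=grab('side');w=grab('wrist')
c=lambda d,y,x:cv2.resize(d['frame'][y:y+60,x:x+80],(400,300),interpolation=cv2.INTER_CUBIC)
cv2.imwrite('pics/c2.png',np.vstack([np.hstack([c(a,165,260),c(b,180,215)]),cv2.resize(w['frame'],(800,600),interpolation=cv2.INTER_CUBIC)[250:550]])[...,::-1])
print(observe()['ft_force'])
E
```

```text
time_s: 4.85
position: [0.5315, 0.0531, 0.1089]
tool_rot: [[-0.217, -0.976, 0.0], [-0.976, 0.217, 0.001], [-0.001, -0.0, -1.0]]
ft_force: [0.6, 2.3, 2.1]
grip_width: 0.0153
[0.68009907 1.77762615 1.93911953]
```

View pics/c2.png

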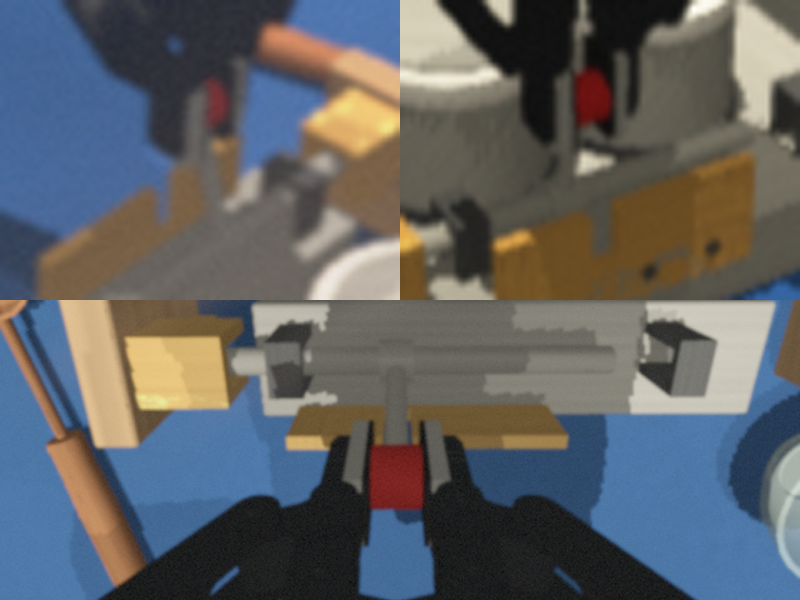

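The bolt's end has advanced to the keeper with the knob between the pads, and the wrist view shows the stem over the notch, which it hides. Turning along the 60 mm arc to about 0.9 rad, short of the plate's edge.

```bash
python3 -m crank '[0,0,0,-0.0056,0.0007,-0.0021,0, 0,0,0,-0.0052,0.0012,-0.0027,0, 0,0,0,-0.005,0.0011,-0.0032,0, 0,0,0,-0.0046,0.001,-0.0037,0, 0,0,0,-0.0043,0.0009,-0.0041,0, 0,0,0,-0.0035,0.0008,-0.0041,0, 0,0,0,0,0,0,0, 0,0,0,0,0,0,0]'
cat > st.py <<'E'
from m import *
s=observe();th=np.radians(12.4);Y=np.array([np.sin(th),np.cos(th),0]);X=np.array([np.cos(th),-np.sin(th),0])
r=lambda v:np.round([v@X,v@Y,v[2]],2)
p=s['position']-s['tool_rot'][:,2]*.005-np.array([.53799,-.00203,0])
t=1e3*np.array([p@X,p@Y,p[2]]);print('tray mm',t.round(1),'angle',np.arctan2(-t[0],t[2]-55).round(3),'R',np.hypot(t[0],t[2]-55).round(1),'F tray',r(s['ft_force']),s['time_s'],s['grip_width'])
E
python3 st.py
```

```text
time_s: 5.8
position: [0.5026, 0.0584, 0.0889]
tool_rot: [[-0.217, -0.976, -0.001], [-0.976, 0.217, 0.0], [0.0, 0.001, -1.0]]
ft_force: [-1.2, 1.9, 3.6]
grip_width: 0.0153
tray mm [-47.5  51.4  93.9] angle 0.885 R 61.4 F tray [-1.56  1.57  3.56] 5.8 0.01525801462937239
```

```bash
python3 -m crank '[0,0,0,-0.0012,0.0003,-0.0017,0, 0,0,0,-0.0012,0.0003,-0.0017,0, 0,0,0,0,0,0,0]'; python3 st.py
python3 -m crank '[0,0,0,-0.0011,0.0002,-0.0017,0, 0,0,0,0,0,0,0]'; python3 st.py
```

```text
time_s: 6.1
position: [0.5005, 0.0589, 0.0857]
tool_rot: [[-0.216, -0.976, -0.001], [-0.976, 0.216, -0.0], [0.0, 0.0, -1.0]]
ft_force: [-1.7, 1.1, 7.4]
grip_width: 0.0156
tray mm [-49.7  51.5  90.7] angle 0.948 R 61.2 F tray [-1.88  0.73  7.43] 6.1 0.015633514051569233
time_s: 6.3
position: [0.4994, 0.0591, 0.084]
tool_rot: [[-0.216, -0.976, -0.0], [-0.976, 0.216, -0.0], [0.0, 0.0, -1.0]]
ft_force: [-2.7, 1.2, 7.3]
grip_width: 0.0157
tray mm [-50.8  51.5  89. ] angle 0.981 R 61.1 F tray [-2.87  0.58  7.35] 6.3 0.015692153065288674
```

```bash
python3 -m crank '[0,0,0,-0.0008,0.0002,0.0006,0, 0,0,0,0,0,0,0]'; python3 st.py
python3 -m crank '[0,0,0,-0.0010,0.0002,-0.0017,0, 0,0,0,0,0,0,0]'; python3 st.py
```

```text
time_s: 6.5
position: [0.4995, 0.0591, 0.0844]
tool_rot: [[-0.217, -0.976, 0.001], [-0.976, 0.217, -0.0], [0.0, -0.001, -1.0]]
ft_force: [4.3, -0.3, -0.7]
grip_width: 0.0156
tray mm [-50.7  51.4  89.4] angle 0.975 R 61.2 F tray [ 4.27  0.68 -0.67] 6.5 0.015639123700251577
time_s: 6.7
position: [0.4984, 0.0594, 0.0828]
tool_rot: [[-0.217, -0.976, 0.001], [-0.976, 0.217, -0.0], [0.0, -0.001, -1.0]]
ft_force: [4.7, 0.2, 0.9]
grip_width: 0.0153
tray mm [-51.9  51.5  87.8] angle 1.008 R 61.4 F tray [4.56 1.24 0.92] 6.7 0.01531328476590378
```

```bash
python3 -m crank '[0,0,0,-0.0009,0.0002,-0.0017,0, 0,0,0,0,0,0,0]'; python3 st.py
python3 -m crank '[0,0,0,-0.0008,0.0002,-0.0014,0, 0,0,0,0,0,0,0]'; python3 st.py
```

```text
time_s: 6.9
position: [0.4971, 0.0597, 0.0809]
tool_rot: [[-0.216, -0.976, 0.0], [-0.976, 0.216, -0.0], [0.0, -0.0, -1.0]]
ft_force: [4.1, -1.4, 1.3]
grip_width: 0.0154
tray mm [-53.2  51.5  85.9] angle 1.044 R 61.5 F tray [ 4.28 -0.48  1.32] 6.9 0.015402477928790147
time_s: 7.1
position: [0.4962, 0.0599, 0.0795]
tool_rot: [[-0.217, -0.976, 0.0], [-0.976, 0.217, -0.0], [0.0, -0.0, -1.0]]
ft_force: [4.3, -1.4, 1.7]
grip_width: 0.0156
tray mm [-54.1  51.5  84.5] angle 1.071 R 61.6 F tray [ 4.47 -0.47  1.73] 7.1 0.015643389872755098
```

```bash
python3 -m crank '[0,0,0,-0.0006,0.0002,-0.0022,0, 0,0,0,0,0,0,0]'; python3 st.py
python3 -m crank '[0,0,0,-0.0010,0.0002,-0.0022,0, 0,0,0,0,0,0,0]'; python3 st.py
```

```text
time_s: 7.3
position: [0.4949, 0.0602, 0.0771]
tool_rot: [[-0.216, -0.976, -0.002], [-0.976, 0.216, 0.0], [0.0, 0.002, -1.0]]
ft_force: [1.0, -2.2, 3.2]
grip_width: 0.0155
tray mm [-55.4  51.6  82.1] angle 1.115 R 61.7 F tray [ 1.46 -1.9   3.16] 7.3 0.015457682934991796
time_s: 7.5
position: [0.4939, 0.0604, 0.075]
tool_rot: [[-0.216, -0.976, -0.002], [-0.976, 0.216, 0.0], [0.0, 0.002, -1.0]]
ft_force: [-0.8, -1.5, 4.6]
grip_width: 0.0154
tray mm [-56.4  51.6  80. ] angle 1.154 R 61.7 F tray [-0.5  -1.66  4.57] 7.5 0.015445956750330368
```

Past the edge with little force, so the stem is in the notch. Following the arc on down.

```bash
python3 -m crank '[0,0,0,-0.0016,0.0003,-0.0038,0, 0,0,0,0,0,0,0]'; python3 st.py
python3 -m crank '[0,0,0,-0.0014,0.0003,-0.0041,0, 0,0,0,0,0,0,0]'; python3 st.py
python3 -m crank '[0,0,0,-0.001,0.0002,-0.0042,0, 0,0,0,0,0,0,0]'; python3 st.py
```

```text
time_s: 7.7
position: [0.4924, 0.0608, 0.0711]
tool_rot: [[-0.216, -0.976, -0.002], [-0.976, 0.216, 0.0], [0.0, 0.002, -1.0]]
ft_force: [-1.0, -1.2, 3.2]
grip_width: 0.0157
tray mm [-58.1  51.6  76.1] angle 1.222 R 61.8 F tray [-0.73 -1.4   3.21] 7.7 0.01567714833560873
time_s: 7.9
position: [0.491, 0.0611, 0.067]
tool_rot: [[-0.216, -0.976, -0.002], [-0.976, 0.216, 0.0], [0.0, 0.002, -1.0]]
ft_force: [-0.4, -0.9, 3.4]
grip_width: 0.0153
tray mm [-59.4  51.5  72. ] angle 1.291 R 61.8 F tray [-0.24 -1.    3.37] 7.9 0.015331557059649614
time_s: 8.1
position: [0.49, 0.0613, 0.0629]
tool_rot: [[-0.216, -0.976, -0.002], [-0.976, 0.216, 0.0], [0.0, 0.002, -1.0]]
ft_force: [-1.9, -1.2, 3.9]
grip_width: 0.0153
tray mm [-60.4  51.5  67.9] angle 1.361 R 61.8 F tray [-1.59 -1.62  3.93] 8.1 0.015279954227241484
```

```bash
python3 -m crank '[0,0,0,-0.0007,0.0002,-0.0036,0, 0,0,0,0,0,0,0]'; python3 st.py
python3 -m crank '[0,0,0,-0.0004,0.0001,-0.0025,0, 0,0,0,0,0,0,0]'; python3 st.py
python3 -m crank '[0,0,0,-0.0002,0,-0.0015,0, 0,0,0,0,0,0,0]'; python3 st.py
```

```text
time_s: 8.3
position: [0.4894, 0.0615, 0.0594]
tool_rot: [[-0.216, -0.976, -0.001], [-0.976, 0.216, 0.0], [0.0, 0.001, -1.0]]
ft_force: [-3.4, -0.6, 3.7]
grip_width: 0.0156
tray mm [-61.1  51.6  64.4] angle 1.419 R 61.8 F tray [-3.19 -1.36  3.7 ] 8.3 0.015608660593982996
time_s: 8.5
position: [0.4891, 0.0615, 0.0569]
tool_rot: [[-0.216, -0.976, -0.001], [-0.976, 0.216, 0.0], [0.0, 0.001, -1.0]]
ft_force: [-3.4, -1.6, 4.0]
grip_width: 0.0153
tray mm [-61.4  51.6  61.9] angle 1.458 R 61.8 F tray [-3.01 -2.28  3.97] 8.5 0.015310223585428153
time_s: 8.7
position: [0.489, 0.0615, 0.0555]
tool_rot: [[-0.216, -0.976, -0.001], [-0.976, 0.216, 0.0], [0.0, 0.001, -1.0]]
ft_force: [-4.6, -1.1, 4.2]
grip_width: 0.0159
tray mm [-61.5  51.6  60.5] angle 1.482 R 61.8 F tray [-4.24 -2.1   4.19] 8.7 0.015859247821150658
```

```bash
python3 -m crank '[0,0,0,0,0,-0.0012,0, 0,0,0,0,0,0,0]'; python3 st.py
python3 -m crank '[0,0,0,0,0,-0.001,0, 0,0,0,0,0,0,0]'; python3 st.py
python3 - <<'E'
from m import *
a=grab('scene');b=grab('side')
c=lambda d,y,x:cv2.resize(d['frame'][y:y+80,x:x+80],(400,400),interpolation=cv2.INTER_CUBIC)
cv2.imwrite('pics/c3.png',np.hstack([c(a,160,255),c(b,175,215)])[...,::-1])
E
```

```text
time_s: 8.9
position: [0.4889, 0.0616, 0.0543]
tool_rot: [[-0.216, -0.976, -0.001], [-0.976, 0.216, 0.0], [0.0, 0.001, -1.0]]
ft_force: [-4.4, -0.8, 5.4]
grip_width: 0.0156
tray mm [-61.6  51.6  59.3] angle 1.501 R 61.8 F tray [-4.08 -1.71  5.37] 8.9 0.015648263118315863
time_s: 9.1
position: [0.4888, 0.0616, 0.0533]
tool_rot: [[-0.216, -0.976, -0.001], [-0.976, 0.216, 0.0], [0.0, 0.001, -1.0]]
ft_force: [-4.8, -1.4, 4.8]
grip_width: 0.016
tray mm [-61.7  51.6  58.3] angle 1.517 R 61.7 F tray [-4.39 -2.43  4.84] 9.1 0.01603515588270599
```

View pics/c3.png

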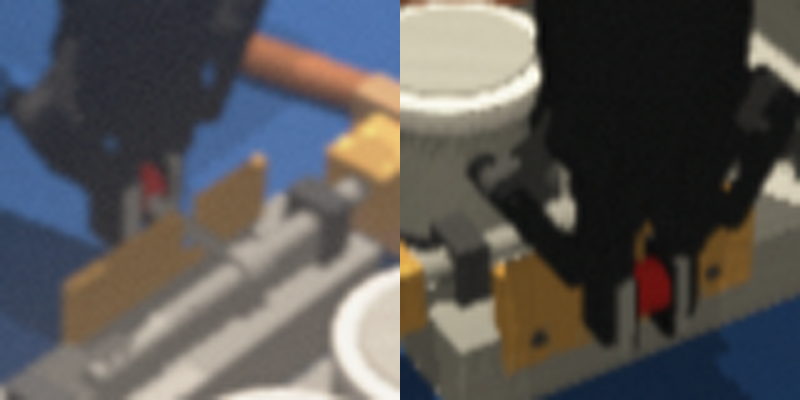

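Both views show the stem lying through the notch and the knob low in front of the plate. Feeling for the end stop.

```bash
python3 -m crank '[0,0,0,0,0,-0.001,0, 0,0,0,0,0,0,0]'; python3 st.py
python3 -m crank '[0,0,0,0,0,-0.001,0, 0,0,0,0,0,0,0]'; python3 st.py
```

```text
time_s: 9.4
position: [0.4888, 0.0616, 0.0522]
tool_rot: [[-0.216, -0.976, -0.001], [-0.976, 0.216, 0.0], [0.0, 0.001, -1.0]]
ft_force: [-5.6, -1.1, 4.3]
grip_width: 0.0157
tray mm [-61.7  51.6  57.2] angle 1.534 R 61.7 F tray [-5.2  -2.26  4.32] 9.4 0.01573729567212256
time_s: 9.6
position: [0.4888, 0.0616, 0.0512]
tool_rot: [[-0.216, -0.976, -0.001], [-0.976, 0.216, 0.0], [0.0, 0.001, -1.0]]
ft_force: [-4.9, -1.3, 3.4]
grip_width: 0.0154
tray mm [-61.7  51.6  56.2] angle 1.551 R 61.7 F tray [-4.53 -2.34  3.43] 9.6 0.015401436629015846
```

No sharp stop was felt, so I'll release, back off straight up and measure the knob.

```bash
python3 -m crank '[0,0,0,0,0,0,40, 0,0,0,0,0,0,40, 0,0,0,0,0,0,40, 0,0,0,0,0,0,40, 0,0,0,0,0,0,40, 0,0,0,0,0,0,40]'; python3 st.py
python3 -m crank '[0,0,0,0,0,0.02,40, 0,0,0,0,0,0.03,40, 0,0,0,0,0,0.04,40, 0,0,0,-0.01,0,0.04,40, 0,0,0,-0.03,0,0.03,40, 0,0,0,-0.03,0,0,40, 0,0,0,-0.03,0,0,40, 0,0,0,0,0,0,40, 0,0,0,0,0,0,40]'
python3 - <<'E'
from m import *
a=grab('scene');b=grab('side')
c=lambda d,y,x:cv2.resize(d['frame'][y:y+80,x:x+80],(400,400),interpolation=cv2.INTER_CUBIC)
cv2.imwrite('pics/c4.png',np.hstack([c(a,160,255),c(b,175,215)])[...,::-1])
print(observe()['ft_force'])
E
```

```text
time_s: 10.2
position: [0.4894, 0.0615, 0.0513]
tool_rot: [[-0.216, -0.976, 0.0], [-0.976, 0.216, 0.0], [-0.0, -0.0, -1.0]]
ft_force: [-0.7, 0.7, 0.1]
grip_width: 0.0341
tray mm [-61.1  51.6  56.3] angle 1.549 R 61.1 F tray [-0.85  0.53  0.12] 10.2 0.03411389228432091
time_s: 11.1
position: [0.3896, 0.0615, 0.2117]
tool_rot: [[-0.217, -0.976, 0.001], [-0.976, 0.217, -0.0], [-0.0, -0.001, -1.0]]
ft_force: [1.4, -0.4, -0.1]
grip_width: 0.0343
[0.41728821 0.84089168 0.53487876]
```

View pics/c4.png

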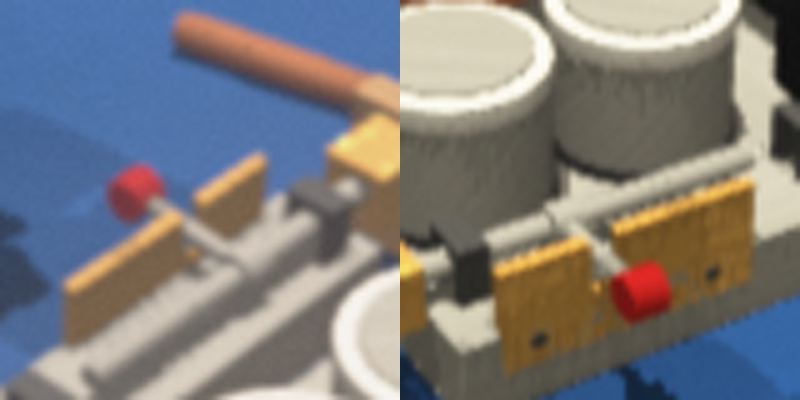

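The stem lies in the notch. The knob is at (136,192) in the scene crop and (241,291) in the side crop. Triangulating for the angle.

```bash
python3 - <<'E'
from m import *
a=grab('scene');b=grab('side')
p=lambda u,v,x,y:((u+.5)/5-.5+x,(v+.5)/5-.5+y)
th=np.radians(12.2);Y=np.array([np.sin(th),np.cos(th),0]);X=np.array([np.cos(th),-np.sin(th),0])
K,e=tri(ray(a,*p(136.5,192.5,255,160)),ray(b,*p(241,291,215,175)))
d=K-[.53799,-.00203,0];t=1e3*np.array([d@X,d@Y,d[2]]);print(t,e,'angle',np.arctan2(-t[0],t[2]-55))
O=np.array([.53799,-.00203,.055])
for g in(1.3,1.38,1.45,1.5):
    Q=O-X*.06*np.sin(g)+Y*.0513+np.array([0,0,.06*np.cos(g)])
    print(g,proj(a,Q)-p(136.5,192.5,255,160),proj(b,Q)-p(241,291,215,175))
E
```

```text
[-60.51428458  51.61606363  59.7750849 ] 0.0009087408034265078 angle 1.4920511007100383
1.3 [[ 0.76333316 -3.70926959]] [[-0.7811622  -5.57800329]]
1.38 [[ 0.31932672 -2.11202292]] [[-0.50015213 -3.31118339]]
1.45 [[ 0.04479939 -0.63799536]] [[-0.34168432 -1.39969904]]
1.5 [[-0.08606087  0.45432832]] [[-0.27864977 -0.08164518]]
```

```bash
python3 -c "
from rig import *
print(close_job(), observe()['time_s'])"
```

```text
the job is handed in; nothing more can be done
the job is handed in; nothing more can be done
```

The tray is locked as far as I can measure, and the job is handed in at about 11 s of the allowed 72 s; no verdict was reported.

- **What I did:** I pinched the red knob across its flats at 20 N and slid the bolt about 47 mm to the left, to the notch. I had located the notch in three camera views at a bolt value of about 51.3 mm. I then turned the handle down in 1–4 mm steps, reading the force after each, and it passed the plate edge with little resistance. I released the knob and backed the arm clear.
- **Last checks:** After release, two views put the knob at tray (-60.5, 51.6, 59.8) mm. That means the handle is at about 1.49 rad and the bolt at about 51.6 mm, with the stem visibly lying in the notch. The largest wrist-force component I read was about 7.4 N. The arm is clear of everything.
- **What didn't agree or wasn't checked:**
  - I never felt a sharp end stop. The tool's position implied up to 1.55 rad, past the 1.5 rad stop, so the knob probably slipped a few millimetres in the pads.
  - I did not measure the bowl, spoon or tins again. The wrist pictures show the bowl and spoon well clear of the jaws, and the tool never went near the tins.

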